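# Hold down the recessed reset of the faulted pump controller

## Task

One of the two pump controllers shows a red fault lamp, the other a green one. Take the orange-handled reset stylus out of its stand, put its steel rod upright down through the yellow guard eyelet and the lid hole of the controller with the red lamp, and press the recessed reset button fully down with it. Finish still gripping the stylus and holding the button down; do not press the green controller's reset, and leave the bottle, white cell, beaker and solar panel where they stand.

Things in the scene. Friction and masses are not known exactly. Their poses are not given: they have to be found in the camera images.
- stylus_grip (a point): centre of the upright stylus's orange handle: square, 22 x 22 mm, 70 mm tall; below it a round 8 mm steel rod, domed end, 90 mm long, so the tip is 125 mm below this point along -z. z runs up along the rod, x and y are square to the handle's faces. 160 mm long in all, 55 to 110 g. At the start this point is 130 mm above the bench
- stylus_tip (a point): lower end of the stylus's rod (same axes as the stylus).
- stylus: the stylus as a whole; origin at the rod's lower end, z up along the rod.
- stand: stylus stand fixed to the bench: black block 44 x 44 x 95 mm (height with the foot) on a 70 x 70 x 10 mm steel foot. The rod hangs in a 12 mm hole, 92 mm deep, down its centre, the handle resting on the block's top: the stylus comes straight up and must rise over 92 mm to be free. Origin at the centre of its underside.
- ctrl_red: pump controller with the red lamp (22 mm dome on the lid at x 52, y -36 mm): cream box 150 x 120 x 60 mm (x, y, z), fixed. This is the one to reset. Origin at the centre of its underside. 16 mm hole at the centre of the 6 mm lid. A steel bracket on the +y side of the lid carries a yellow tab 34 x 34 x 6 mm with a 14 mm eyelet right above that hole; tab top at 100 mm, nothing higher.
- ctrl_green: pump controller with the green lamp (22 mm dome on the lid at x 52, y -36 mm): cream box 150 x 120 x 60 mm (x, y, z), fixed. Leave its button alone. Origin at the centre of its underside. 16 mm hole at the centre of the 6 mm lid. A steel bracket on the +y side of the lid carries a yellow tab 34 x 34 x 6 mm with a 14 mm eyelet right above that hole; tab top at 100 mm, nothing higher.
- eyelet_red (a point): centre of the 14 mm eyelet of the red-lamp controller, at the top face of the yellow tab (100 mm above the bench); axes as the controller, z up. The lid hole and the button lie straight below it.
- button_red (a point): centre of the top face of the red-lamp controller's reset button (red, 24 mm wide, flat), inside the box under the lid hole; at rest 38 mm above the bench (22 mm below the lid's top, 62 mm below the eyelet's top), fully down 30 mm. It moves with the button.
- reset_red (a joint): travel of that button in m: 0 at rest, 0.008 fully down (hard stop). A spring pushes it back: 1.8 N to start, 6 N fully down.
- reset_green (a joint): travel of the other controller's button in m, 0 at rest, 0.008 fully down.
- bottle: bystander: loose white bottle, 64 mm wide, 130 mm tall, origin at the centre of its underside.
- cell: bystander: loose white electrochemical cell, block 60 x 60 mm on four feet with two black electrodes, 128 mm tall, origin at the centre of its underside.
- beaker: bystander: loose small glass beaker, 48 mm wide, 55 mm tall, origin at the centre of its underside.
- panel: bystander: loose small solar panel on a stand, 100 mm wide, 115 mm tall, about 60 mm deep, facing away from the robot; origin at the lower edge of the panel.
Mind the look-alikes: they are no part of the job. There is more than one size of the stylus; the job needs the middle-sized. What is shaped like the ctrl_red but blue is not meant.

How it is judged:
By the outcome, as a careful person would: the job done as asked, in the order asked, and still so for the second after the job is handed in, while the arm keeps its last pose, push and grip.
It also fails if it takes over 45 s, if anything falls off the work surface, if the arm or the gripper's body presses on something with over 40 N, if the wrist force passes 120 N, or if a joint passes its speed limit or range.

## Robot

A 6-joint arm with a two-finger parallel gripper is mounted at the origin on the work surface. World frame = base frame: x ahead of the robot, y to its left, z up, the work surface at z = 0. Lengths are in m, angles in rad, forces in N, time in s.
With the tool pointing down it reaches from about 0.325 to 0.775 m from the base axis. Payload 5.5 kg.
Tool frame: the origin (TCP) lies between the finger pads; the fingertips stand 8 mm ahead of it and the grasp point (between the pads) lies 11 mm behind it; z points along the fingers, y is the line along which they close (so a half turn about z gives the same grasp; the last joint's range is limited). The gripper opens to 88 mm and grips with 3 to 60 N. Pads are 20 mm wide; open, the fingers measure 115 mm over their backs; the gripper's body (75 mm by 178 mm) begins 61 mm behind the grasp point.
Start: joints at [1.044, 0.091, 1.231, -0, 1.82, -0.057], TCP at [0.272, 0.535, 0.231] pointing down, gripper open.
Joint ranges: [-2.87, 2.87], [-0.86, 2.18], [0.17, 2.46], [-1.51, 4.65], [0.06, 2.69], [-2.65, 2.65]. Speed limits (rad/s): [2.57, 2.57, 3.01, 3.14, 3.14, 3.14].

## Interface

Orientations are given as a unit quaternion [w, x, y, z].
In Python, from plant import readout, get_image, camera_model, arm gives the robot as it stands. The module is installed in compiled form; this text tells all that it offers.
- The arm moves only by the tool play_rows, never from a script. Its argument "plan" is a list of rows, each an object of numbers: "dx", "dy", "dz": the shift along the tool's x, y, z in mm; "rx", "ry", "rz": the turn, a rotation vector about the tool's x, y, z in degrees; "grip": the opening, from 0 (shut) to 1 (fully open). In form: [{"dx": .., "dy": .., "dz": .., "rx": .., "ry": .., "rz": .., "grip": ..}, ...]. A call has 1 to 10 rows; each row shifts and turns the commanded pose from where the row before left it, along the tool's axes as they then stand; what a row does not reach is not made up. A row lasts 1/8 s, in which the tool goes at most 62.5 mm and 10.7 degrees, less where a joint would pass 70% of its speed; a pose out of reach is approached as far as the arm can. A call is refused whole if a number of a shift passes 62.5 or a number of a turn 10.7, either way. A call with a gripper value outside its range is refused whole. The fingers move at their own pace and stop on an object; the grip force is fixed at half the most. Time passes only in rows, so rows that do not move let the fingers close. It gives the time, the measured TCP pose, the force, the opening and the grip force at its end, in the units of the state.
- readout.get_obs(): the state, without advancing time (a new reading comes with each control period).
- get_image(name): name is "side" or "top"; returns the picture (384x512x3 uint8, red, green, blue); there is no depth.
- camera_model(name): a dict with "fx", "fy", "cx", "cy" (pixels), "k1" (the pictures are not rectified: a ray, as slopes to the right and down, at radius r is drawn at 1 + k1 r^2 times it, then the intrinsics apply), "R" (3x3) and "t" (3): a world point X has camera coordinates R X + t. Camera axes: x right, y down, z forward; pixel columns grow to the right and rows downward; lengths in m; the calibration is good to about 2 mm. A picture is of the moment at which its call begins. camera_model takes no time and is no camera call.
- arm.close_job(): hands the job in; it is judged then, once.
The state is a dict: "time_s": time; "qpos": joint angles; "joint_velocities": joint speeds; "joint_efforts": joint torques, N m; "tcp_pos": TCP position; "ee_rot": TCP orientation; "ft_force": force on the tool from outside, world axes, zero at the start; "ft_torque": the same for the moment, N m; "width": opening from 0.0 (shut) to 1.0 (fully open); "gripper_force": force on a finger pad.
Only numpy, scipy, OpenCV 4.12 (cv2) and the standard library are available. Lean on these libraries where they do the work, as an engineer would, in place of code of your own. Each camera call takes 0.05 s, during which the arm holds its last target. There are 200 camera calls.

## Working session

There is one attempt and no reset: what is moved stays moved. The work goes in short steps, Python scripts to look and compute and a tool call to move; the robot and the scene stay as the last step left them, time stands still between calls to the robot, and variables do not carry over. Pictures are saved under pics/ and viewed, at most 10 in all, crops included, and the job is handed in when it is done.

Besides the shell and the picture viewer there is one more tool, called as name(argument=value, ...), one argument or row to a line, values as JSON. play_rows: Moves the arm, as the interface text tells. Its arguments: {"type":"object","properties":{"plan":{"type":"array","items":{"type":"object","properties":{"dx":{"type":"number"},"dy":{"type":"number"},"dz":{"type":"number"},"rx":{"type":"number"},"ry":{"type":"number"},"rz":{"type":"number"},"grip":{"type":"number"}}}}},"required":["plan"]}

```bash
mkdir -p pics; cat > h.py <<'E'
import numpy as np, cv2
from plant import readout, get_image, camera_model, arm
def ray(name,u,v):
    c=camera_model(name); x=(u-c["cx"])/c["fx"]; y=(v-c["cy"])/c["fy"]
    K=np.eye(3); p=cv2.undistortPoints(np.array([[[x,y]]],float),K,np.array([c["k1"],0,0,0.]))[0,0]
    R=np.array(c["R"]); t=np.array(c["t"])
    return -R.T@t, R.T@np.array([p[0],p[1],1])
def at_z(name,u,v,z):
    o,d=ray(name,u,v); return o+d*(z-o[2])/d[2]
def proj(name,X):
    c=camera_model(name); p=np.array(c["R"])@np.array(X)+np.array(c["t"]); p=p[:2]/p[2]
    p=p*(1+c["k1"]*(p@p)); return np.array([c["fx"]*p[0]+c["cx"],c["fy"]*p[1]+c["cy"]])
def tri(ua,ub):
    (o1,d1),(o2,d2)=ray("top",*ua),ray("side",*ub)
    s=np.linalg.lstsq(np.c_[d1,-d2],o2-o1,rcond=None)[0]
    a,b=o1+s[0]*d1,o2+s[1]*d2; return (a+b)/2,np.linalg.norm(a-b)
def snap(name,f,box=None,k=1):
    im=get_image(name); cv2.imwrite("pics/%s_full.png"%f,im[:,:,::-1])
    if box: im=im[box[1]:box[3],box[0]:box[2]]
    im=cv2.resize(im,None,fx=k,fy=k,interpolation=cv2.INTER_CUBIC); cv2.imwrite("pics/%s.png"%f,im[:,:,::-1])
E
python3 -c "
from h import *
snap('top','t1',None,1.5);snap('side','s1',None,1.5)
for n in('top','side'):
  c=camera_model(n);print(n,c['fx'],c['k1'],ray(n,c['cx'],c['cy']))
print(readout.get_obs())"
```

```text
top 397.170742900523 -0.1273484999765796 (array([0.40679732, 0.04210432, 1.1058031 ]), array([ 0.09384431,  0.01339587, -0.99549676]))
side 370.66401638860674 -0.07885142714352587 (array([ 0.31180316, -0.57704149,  0.74672808]), array([ 0.22033157,  0.67656893, -0.70264392]))
{'time_s': 0.1, 'qpos': array([ 1.04430013e+00,  9.17775110e-02,  1.23177146e+00, -2.08846084e-06,
        1.81980305e+00, -5.67048049e-02]), 'joint_velocities': array([ 0.00150017, -0.00054095, -0.00366272,  0.00018708,  0.00027939,
       -0.00143921]), 'joint_efforts': array([ 2.73574384e-03, -4.47857916e+01, -4.07570314e+01,  7.01099681e-02,
        2.83412595e-02, -9.54108464e-05]), 'tcp_pos': array([0.27149562, 0.53477271, 0.22962018]), 'ee_rot': array([-2.51926695e-04,  2.32741707e-01,  9.72538186e-01, -8.42838443e-04]), 'ft_force': array([ 0.3882213 ,  0.97942144, -0.41929124]), 'ft_torque': array([ 0.067625  , -0.01085385,  0.0011799 ]), 'gripper_force': 0.0, 'width': 1.0008941234182094}
```

View pics/t1.png

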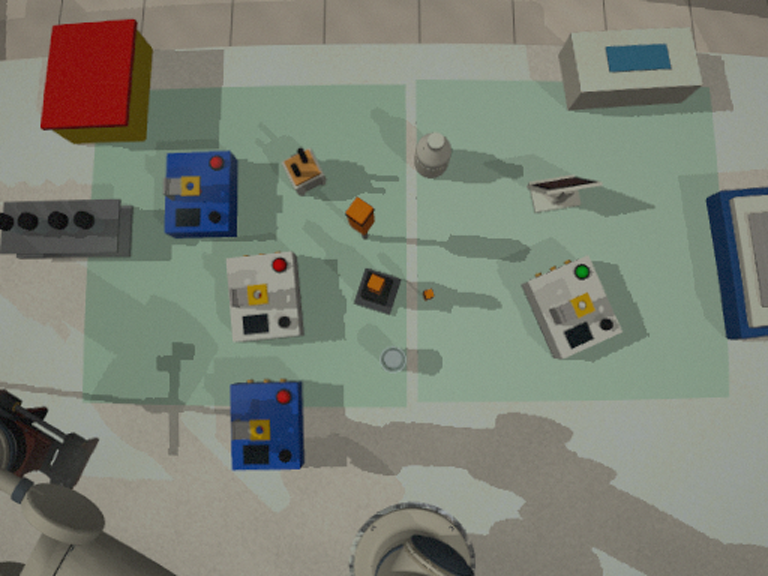

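View pics/s1.png

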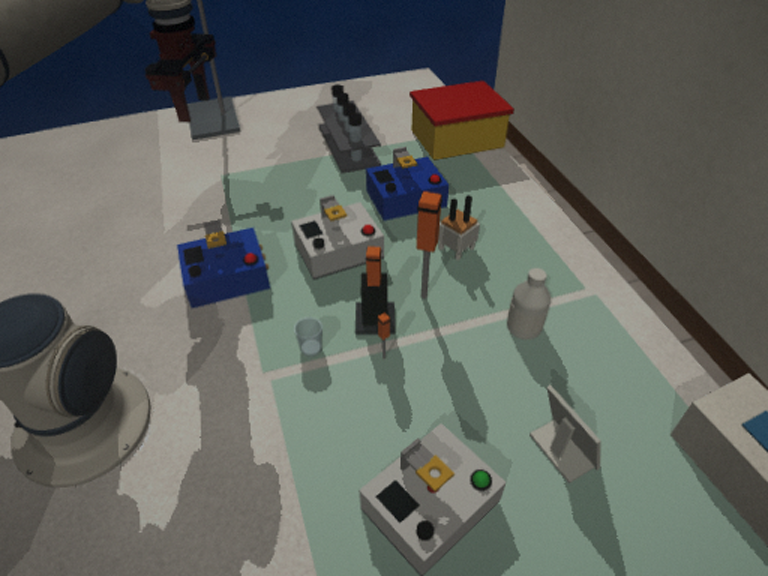

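The top view shows three styluses, in 768-px coordinates: large at (361,215), middle in the black stand at (375,283) and small at (428,294). The one in the stand fits. The candidate controllers are cream with a red lamp (263,297), cream with a green lamp (573,308), and two blue ones at (202,195) and (267,425). The cream one with the red lamp is the target. I'll confirm both in crops.

```bash
python3 -c "
from h import *
snap('top','t2',(145,160,275,235),6);snap('side','s2',(185,120,285,230),5)"
```

```text
(no output)
```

View pics/t2.png

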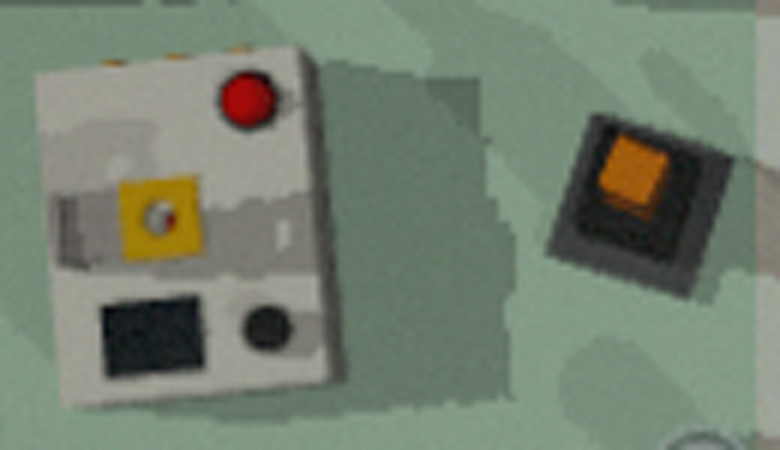

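View pics/s2.png

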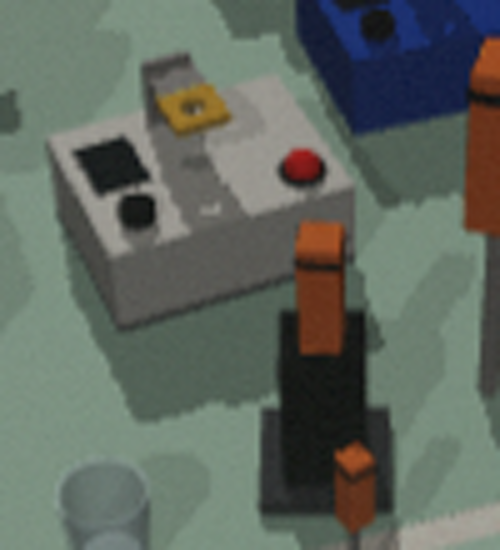

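The crops confirm both. The cream box has a red lamp at crop (247,100) and a yellow tab centred near (161,219). The orange handle is in the black stand, with its top face near (634,170).

```bash
python3 -c "
from h import *
T=lambda p:((p[0]+.5)/6-.5+145,(p[1]+.5)/6-.5+160)
S=lambda p:((p[0]+.5)/5-.5+185,(p[1]+.5)/5-.5+120)
def quad(n,f,pts,z):
  P=np.array([at_z(n,*f(p),z)[:2] for p in pts]); e=np.roll(P,-1,0)-P
  print(P.mean(0).round(4),np.linalg.norm(e,axis=1).round(4),(np.degrees(np.arctan2(e[:,1],e[:,0]))%90).round(1))
print('handle');quad('top',T,[(620,133),(669,150),(652,205),(599,186)],.165)
print('foot');quad('top',T,[(592,112),(733,155),(690,300),(546,255)],.01)
print('tab');quad('top',T,[(119,186),(198,177),(205,252),(124,262)],.1);quad('side',S,[(157,93),(206,84),(231,118),(180,133)],.1)
print('lid');quad('top',T,[(36,73),(297,47),(330,381),(66,406)],.06)
print('eye',at_z('top',*T((161,218)),.1),at_z('side',*S((195,107)),.1),tri(T((161,218)),S((195,107))))
print('handletop side',at_z('side',*S((322,229)),.165), 'tri',tri(T((635,169)),S((322,229))))
print('beaker',at_z('top',393/1.5,358/1.5,.05),'big',at_z('top',361/1.5,212/1.5,.2),'small',at_z('top',428/1.5,294/1.5,.08),'cell',at_z('top',302/1.5,165/1.5,.1))
for p in [(345,222),(322,222),(298,235),(322,350),(340,352),(302,352)]: print(p,at_z('side',*S(p),.165),at_z('side',*S(p),.095))
"
```

```text
handle
[0.5041 0.0624] [0.0206 0.0229 0.0224 0.0227] [70.7 73.  70.2 68.6]
foot
[0.5031 0.0633] [0.0683 0.07   0.0696 0.0697] [72.9 73.5 72.7 72.5]
tab
[0.4892 0.2661] [0.0344 0.0323 0.0352 0.0327] [6.4 6.4 7.1 5. ]
[0.4897 0.2663] [0.0293 0.0364 0.0313 0.0411] [88.5  8.1  7.4  4.6]
lid
[0.4896 0.266 ] [0.1186 0.1493 0.1183 0.1497] [5.5 6.5 5.6 6.6]
eye [0.48967761 0.26627957 0.1       ] [0.49050179 0.2658163  0.1       ] (array([0.49014338, 0.26627391, 0.09969069]), np.float64(0.0008922832403425293))
handletop side [0.50564869 0.06805726 0.165     ] tri (array([0.50362905, 0.06224015, 0.17026919]), np.float64(0.0005245651769376572))
beaker [0.38042317 0.03400021 0.05      ] big [0.60879064 0.08454755 0.2       ] small [ 0.49119153 -0.02627799  0.08      ] cell [0.71542765 0.19285059 0.1       ]
(345, 222) [0.51769068 0.06941528 0.165     ] [0.54246536 0.14720416 0.095     ]
(322, 222) [0.50720419 0.07296229 0.165     ] [0.53071702 0.15117798 0.095     ]
(298, 235) [0.49346408 0.06756031 0.165     ] [0.51532355 0.14512597 0.095     ]
(322, 350) [ 0.48065857 -0.01072766  0.165     ] [0.50097714 0.05741752 0.095     ]
(340, 352) [ 0.48789649 -0.01451194  0.165     ] [0.509086   0.05317788 0.095     ]
(302, 352) [ 0.47180117 -0.00908551  0.165     ] [0.49105391 0.05925728 0.095     ]
```

play_rows(
  plan=[
    {"rz": -9.9, "grip": 1},
    {"dx": -40, "dy": -42.6, "grip": 1},
    {"dx": -40, "dy": -42.6, "grip": 1},
    {"dx": -40, "dy": -42.6, "grip": 1},
    {"dx": -40, "dy": -42.6, "grip": 1},
    {"dx": -40, "dy": -42.6, "grip": 1},
    {"dx": -40, "dy": -42.6, "grip": 1},
    {"dx": -40, "dy": -42.6, "grip": 1},
    {"dx": -40, "dy": -42.6, "grip": 1},
    {"dx": -40, "dy": -42.6, "grip": 1},
  ],
)

```text
$.plan[0]: bad value
```

```bash
cat >> h.py <<'E'
from scipy.spatial.transform import Rotation as Ro
def delta(tgt,yaw_y):
    "tool-frame shift (mm) and turn (deg) from the measured pose to tgt, tool down with its y at yaw_y deg"
    o=readout.get_obs(); q=o["ee_rot"]; R=Ro.from_quat([q[1],q[2],q[3],q[0]])
    a=np.radians(yaw_y); y=np.array([np.cos(a),np.sin(a),0]); z=np.array([0,0,-1.])
    G=Ro.from_matrix(np.c_[np.cross(y,z),y,z])
    print("t",o["time_s"],"tcp",o["tcp_pos"].round(4),"w",round(o["width"],3),"F",o["ft_force"].round(1),"gf",round(o["gripper_force"],1))
    print("shift",(R.inv().apply(np.array(tgt)-o["tcp_pos"])*1e3).round(1),"turn",(R.inv()*G).as_rotvec(degrees=True).round(2))
E
python3 -c "
from h import *
delta((.5035,.063,.119),73)
for n,X in (('top',(.5035,.063,.165)),('side',(.5035,.063,.165)),('side',(.5035,.063,.095))): print(proj(n,X))
snap('side','s3',(190,60,310,230),3.4)"
```

```text
t 0.2 tcp [0.2716 0.5348 0.2299] w 0.998 F [-0.   0.1  0. ] gf 0.0
shift [-420.4 -315.6  111.3] turn [-0.07 -0.01 -9.92]
[250.16754022 187.92336583]
[248.78231062 166.90389628]
[249.28459687 187.90091906]
```

View pics/s3.png

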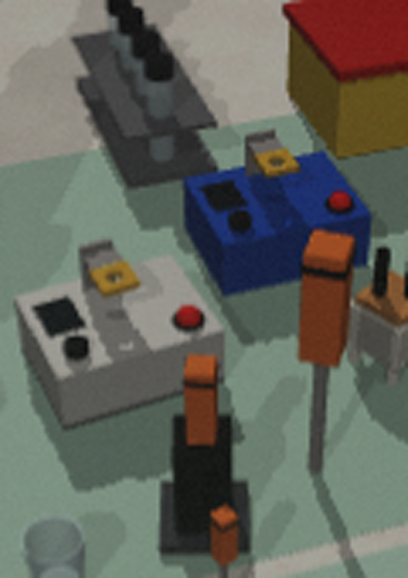

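The call was refused and the arm didn't move. The picture shows the same scene, so I'll resend with every field filled in.

play_rows(
  plan=[
    {"dx": 0, "dy": 0, "dz": 0, "rx": 0, "ry": 0, "rz": -9.9, "grip": 1},
    {"dx": -40, "dy": -42.6, "dz": 0, "rx": 0, "ry": 0, "rz": 0, "grip": 1},
    {"dx": -40, "dy": -42.6, "dz": 0, "rx": 0, "ry": 0, "rz": 0, "grip": 1},
    {"dx": -40, "dy": -42.6, "dz": 0, "rx": 0, "ry": 0, "rz": 0, "grip": 1},
    {"dx": -40, "dy": -42.6, "dz": 0, "rx": 0, "ry": 0, "rz": 0, "grip": 1},
    {"dx": -40, "dy": -42.6, "dz": 0, "rx": 0, "ry": 0, "rz": 0, "grip": 1},
    {"dx": -40, "dy": -42.6, "dz": 0, "rx": 0, "ry": 0, "rz": 0, "grip": 1},
    {"dx": -40, "dy": -42.6, "dz": 0, "rx": 0, "ry": 0, "rz": 0, "grip": 1},
    {"dx": -40, "dy": -42.6, "dz": 0, "rx": 0, "ry": 0, "rz": 0, "grip": 1},
    {"dx": -40, "dy": -42.6, "dz": 0, "rx": 0, "ry": 0, "rz": 0, "grip": 1},
  ],
)

```text
time_s: 1.5
tcp_pos: [0.5042, 0.0612, 0.2307]
ee_rot: [0.0, 0.148, 0.989, 0.0]
ft_force: [0.7, 0.0, 0.0]
width: 0.995
gripper_force: 0.0
```

```bash
python3 -c "
from h import *
delta((.5035,.063,.119),73)"
```

```text
t 1.5 tcp [0.5042 0.0612 0.2307] w 0.995 F [0.7 0.  0. ] gf 0.0
shift [  1.2   1.5 111.7] turn [ 0.02  0.03 -0.02]
```

play_rows(
  plan=[
    {"dx": 1.2, "dy": 1.5, "dz": 20, "rx": 0, "ry": 0, "rz": 0, "grip": 1},
    {"dx": 0, "dy": 0, "dz": 30, "rx": 0, "ry": 0, "rz": 0, "grip": 1},
    {"dx": 0, "dy": 0, "dz": 30, "rx": 0, "ry": 0, "rz": 0, "grip": 1},
    {"dx": 0, "dy": 0, "dz": 22, "rx": 0, "ry": 0, "rz": 0, "grip": 1},
    {"dx": 0, "dy": 0, "dz": 9.5, "rx": 0, "ry": 0, "rz": 0, "grip": 1},
    {"dx": 0, "dy": 0, "dz": 0, "rx": 0, "ry": 0, "rz": 0, "grip": 1},
  ],
)

```text
time_s: 2.25
tcp_pos: [0.5027, 0.0648, 0.1189]
ee_rot: [-0.0, 0.148, 0.989, -0.0]
ft_force: [0.5, -0.3, -0.1]
width: 1.002
gripper_force: 0.0
```

```bash
python3 -c "
from h import *
delta((.5035,.063,.119),73)
snap('side','s4',(210,110,290,220),5)"
```

```text
t 2.25 tcp [0.5027 0.0648 0.1189] w 1.002 F [ 0.5 -0.3 -0.1] gf 0.0
shift [-1.3 -1.5 -0.1] turn [-0.02 -0.04 -0.02]
```

View pics/s4.png

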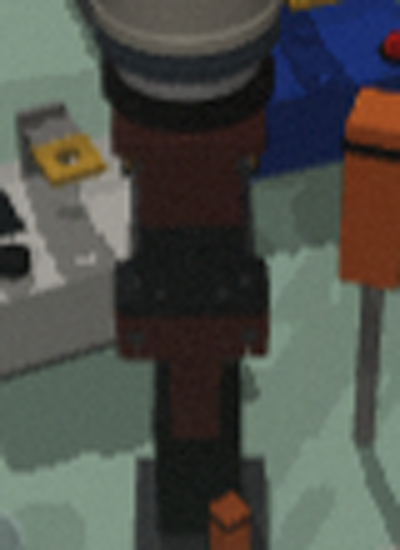

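The gripper straddles the stand, with the near finger hiding the handle at crop (195,380). It's aligned to about 2 mm, so I'll correct that and close.

play_rows(
  plan=[
    {"dx": -1.3, "dy": -1.5, "dz": 0, "rx": 0, "ry": 0, "rz": 0, "grip": 1},
    {"dx": 0, "dy": 0, "dz": 0, "rx": 0, "ry": 0, "rz": 0, "grip": 0},
    {"dx": 0, "dy": 0, "dz": 0, "rx": 0, "ry": 0, "rz": 0, "grip": 0},
    {"dx": 0, "dy": 0, "dz": 0, "rx": 0, "ry": 0, "rz": 0, "grip": 0},
    {"dx": 0, "dy": 0, "dz": 0, "rx": 0, "ry": 0, "rz": 0, "grip": 0},
    {"dx": 0, "dy": 0, "dz": 0, "rx": 0, "ry": 0, "rz": 0, "grip": 0},
    {"dx": 0, "dy": 0, "dz": 0, "rx": 0, "ry": 0, "rz": 0, "grip": 0},
    {"dx": 0, "dy": 0, "dz": 0, "rx": 0, "ry": 0, "rz": 0, "grip": 0},
  ],
)

```text
time_s: 3.3
tcp_pos: [0.5038, 0.063, 0.1191]
ee_rot: [0.0, 0.148, 0.989, 0.0]
ft_force: [-0.7, -0.4, -0.0]
width: 0.248
gripper_force: 30.0
```

play_rows(
  plan=[
    {"dx": 0, "dy": 0, "dz": -10, "rx": 0, "ry": 0, "rz": 0, "grip": 0},
    {"dx": 0, "dy": 0, "dz": -25, "rx": 0, "ry": 0, "rz": 0, "grip": 0},
    {"dx": 0, "dy": 0, "dz": -30, "rx": 0, "ry": 0, "rz": 0, "grip": 0},
    {"dx": 0, "dy": 0, "dz": -30, "rx": 0, "ry": 0, "rz": 0, "grip": 0},
    {"dx": 0, "dy": 0, "dz": -25, "rx": 0, "ry": 0, "rz": 0, "grip": 0},
    {"dx": 0, "dy": 0, "dz": -10, "rx": 0, "ry": 0, "rz": 0, "grip": 0},
    {"dx": 0, "dy": 0, "dz": 0, "rx": 0, "ry": 0, "rz": 0, "grip": 0},
  ],
)

```text
time_s: 4.18
tcp_pos: [0.504, 0.063, 0.2497]
ee_rot: [0.001, 0.148, 0.989, 0.0]
ft_force: [-1.2, -0.1, -0.4]
width: 0.249
gripper_force: 30.0
```

```bash
python3 -c "
from h import *
delta((.4897,.2662,.249),73)"
```

```text
t 4.175 tcp [0.504  0.063  0.2497] w 0.249 F [-1.2 -0.1 -0.4] gf 30.0
shift [ 73.1 190.1   0.7] turn [ 0.02  0.06 -0.02]
```

play_rows(
  plan=[
    {"dx": 7, "dy": 19, "dz": 0, "rx": 0, "ry": 0, "rz": 0, "grip": 0},
    {"dx": 15, "dy": 39, "dz": 0, "rx": 0, "ry": 0, "rz": 0, "grip": 0},
    {"dx": 15, "dy": 39, "dz": 0, "rx": 0, "ry": 0, "rz": 0, "grip": 0},
    {"dx": 15, "dy": 39, "dz": 0, "rx": 0, "ry": 0, "rz": 0, "grip": 0},
    {"dx": 14, "dy": 36, "dz": 10, "rx": 0, "ry": 0, "rz": 0, "grip": 0},
    {"dx": 7, "dy": 18, "dz": 10, "rx": 0, "ry": 0, "rz": 0, "grip": 0},
    {"dx": 0, "dy": 0, "dz": 0, "rx": 0, "ry": 0, "rz": 0, "grip": 0},
    {"dx": 0, "dy": 0, "dz": 0, "rx": 0, "ry": 0, "rz": 0, "grip": 0},
  ],
)

```text
time_s: 5.18
tcp_pos: [0.4898, 0.265, 0.229]
ee_rot: [-0.0, 0.148, 0.989, -0.0]
ft_force: [-0.4, 0.6, -0.8]
width: 0.254
gripper_force: 30.0
```

```bash
python3 -c "
from h import *
delta((.4897,.2662,.223),73)
p=readout.get_obs()['tcp_pos'];tip=p-[0,0,.114];print('tip exp',tip,proj('side',tip),proj('top',tip),'eye',proj('side',(.4897,.2662,.1)))
snap('side','s5',(190,100,270,180),7)"
```

```text
t 5.175 tcp [0.4898 0.265  0.229 ] w 0.254 F [-0.4  0.6 -0.8] gf 30.0
shift [0.4 1.2 6. ] turn [-0.05 -0.   -0.07]
tip exp [0.48975787 0.26495189 0.11500852] [223.08491091 136.99552226] [170.63916067 195.39621576] eye [223.29636549 140.97819714]
```

View pics/s5.png

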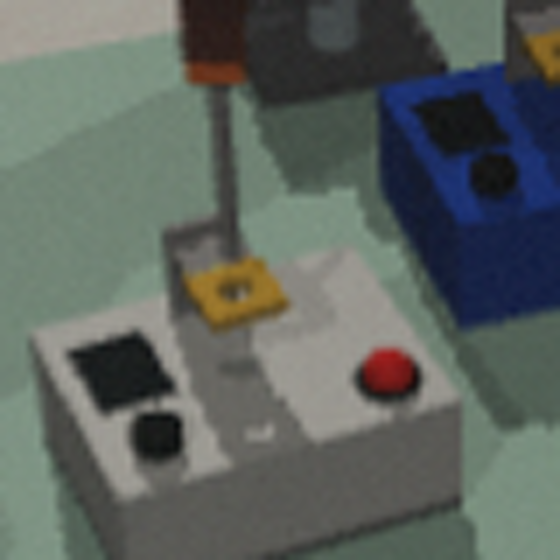

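The rod runs from crop (218,90) to about (231,260), right above the eyelet at (236,290). I'll measure the rod line numerically against the expected one.

```bash
python3 -c "
from h import *
im=cv2.imread('pics/s5_full.png').astype(float);g=im.sum(2)
p=np.array([.4898,.265,0])
for z in (.20,.185,.17,.155,.14,.125):
  u,v=proj('side',p+[0,0,z]); v0=int(round(v)); s=g[v0,int(u)-7:int(u)+8]; bg=np.minimum(np.median(s[:4]),np.median(s[-4:])); w=np.clip(bg-20-s,0,None)
  print(z,round(u,1),round(v,1),'meas u',round((w*np.arange(int(u)-7,int(u)+8)).sum()/w.sum(),2),s.astype(int))
"
```

```text
0.2 221.0 111.4 meas u nan [405 394 309 215 191 182 177 183 188 197 194 171 129 135 137]
0.185 221.4 116.1 meas u 221.23 [353 360 348 360 356 312 216 181 196 325 347 355 259 235 232]
0.17 221.8 120.8 meas u 222.26 [354 354 358 343 356 357 261 197 186 263 342 354 355 352 277]
0.155 222.2 125.3 meas u 221.7 [359 352 355 363 360 282 208 188 233 339 352 360 352 350 348]
0.14 222.5 129.8 meas u 222.08 [359 348 348 340 343 320 227 188 179 337 369 392 396 395 400]
0.125 222.9 134.1 meas u 223.0 [200 206 220 247 310 319 258 207 180 269 366 396 398 392 401]<string>:7: RuntimeWarning: invalid value encountered in scalar divide
```

The rod matches the expected line to about 0.3 px. I'll trim it, then go through the eyelet and the lid hole.

play_rows(
  plan=[
    {"dx": 0.4, "dy": 1.2, "dz": 0, "rx": 0, "ry": 0, "rz": 0, "grip": 0},
    {"dx": 0, "dy": 0, "dz": 6, "rx": 0, "ry": 0, "rz": 0, "grip": 0},
    {"dx": 0, "dy": 0, "dz": 6, "rx": 0, "ry": 0, "rz": 0, "grip": 0},
    {"dx": 0, "dy": 0, "dz": 6, "rx": 0, "ry": 0, "rz": 0, "grip": 0},
    {"dx": 0, "dy": 0, "dz": 6, "rx": 0, "ry": 0, "rz": 0, "grip": 0},
    {"dx": 0, "dy": 0, "dz": 0, "rx": 0, "ry": 0, "rz": 0, "grip": 0},
  ],
)

```text
time_s: 5.98
tcp_pos: [0.4892, 0.2672, 0.2042]
ee_rot: [-0.001, 0.148, 0.989, -0.0]
ft_force: [0.6, -0.9, 0.1]
width: 0.245
gripper_force: 30.0
```

play_rows(
  plan=[
    {"dx": -0.3, "dy": -0.6, "dz": 6, "rx": 0, "ry": 0, "rz": 0, "grip": 0},
    {"dx": 0, "dy": 0, "dz": 8, "rx": 0, "ry": 0, "rz": 0, "grip": 0},
    {"dx": 0, "dy": 0, "dz": 8, "rx": 0, "ry": 0, "rz": 0, "grip": 0},
    {"dx": 0, "dy": 0, "dz": 8, "rx": 0, "ry": 0, "rz": 0, "grip": 0},
    {"dx": 0, "dy": 0, "dz": 8, "rx": 0, "ry": 0, "rz": 0, "grip": 0},
    {"dx": 0, "dy": 0, "dz": 7, "rx": 0, "ry": 0, "rz": 0, "grip": 0},
    {"dx": 0, "dy": 0, "dz": 0, "rx": 0, "ry": 0, "rz": 0, "grip": 0},
  ],
)

```text
time_s: 6.85
tcp_pos: [0.4893, 0.2665, 0.1593]
ee_rot: [-0.001, 0.148, 0.989, -0.0]
ft_force: [0.3, -0.5, -1.2]
width: 0.251
gripper_force: 30.0
```

```bash
python3 -c "
from h import *
for i in range(4): delta((.4897,.2662,.144),73); snap('side','s6',(190,90,270,180),6)"
```

```text
t 6.85 tcp [0.4893 0.2665 0.1593] w 0.251 F [ 0.3 -0.5 -1.2] gf 30.0
shift [-0.5 -0.2 15.3] turn [-0.05 -0.06 -0.01]
t 6.9 tcp [0.4895 0.2666 0.1598] w 0.25 F [ 0.3 -0.7 -1.1] gf 30.0
shift [-0.3 -0.3 15.8] turn [-0.02 -0.02 -0.02]
t 6.95 tcp [0.4897 0.2667 0.1603] w 0.252 F [-0.  -0.  -0.1] gf 30.0
shift [-0.1 -0.5 16.3] turn [ 0.01  0.01 -0.02]
t 7.0 tcp [0.4898 0.2667 0.1605] w 0.246 F [ 0.8  0.4 -0. ] gf 30.0
shift [-0.1 -0.5 16.5] turn [ 0.02  0.02 -0.02]
```

View pics/s6.png

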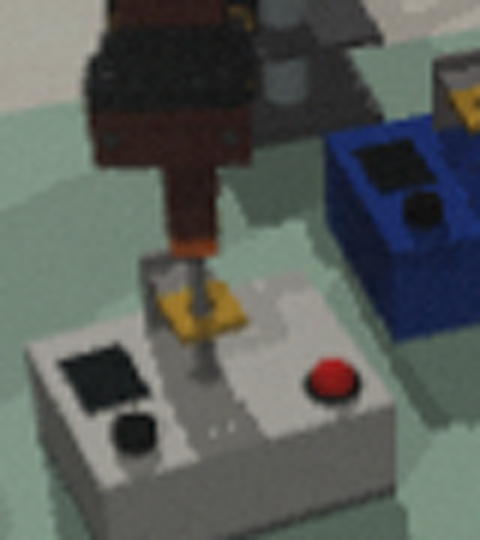

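The rod passes through the tab at crop (203,295) and goes into the lid hole at (203,370). Now I'll press.

play_rows(
  plan=[
    {"dx": 0, "dy": -0.4, "dz": 4, "rx": 0, "ry": 0, "rz": 0, "grip": 0},
    {"dx": 0, "dy": 0, "dz": 4, "rx": 0, "ry": 0, "rz": 0, "grip": 0},
    {"dx": 0, "dy": 0, "dz": 3, "rx": 0, "ry": 0, "rz": 0, "grip": 0},
    {"dx": 0, "dy": 0, "dz": 3, "rx": 0, "ry": 0, "rz": 0, "grip": 0},
    {"dx": 0, "dy": 0, "dz": 0, "rx": 0, "ry": 0, "rz": 0, "grip": 0},
    {"dx": 0, "dy": 0, "dz": 0, "rx": 0, "ry": 0, "rz": 0, "grip": 0},
  ],
)

```text
time_s: 7.8
tcp_pos: [0.4896, 0.2663, 0.1466]
ee_rot: [0.0, 0.148, 0.989, 0.0]
ft_force: [-0.9, -1.3, 3.6]
width: 0.251
gripper_force: 30.0
```

play_rows(
  plan=[
    {"dx": 0, "dy": 0, "dz": 1.5, "rx": 0, "ry": 0, "rz": 0, "grip": 0},
    {"dx": 0, "dy": 0, "dz": 1, "rx": 0, "ry": 0, "rz": 0, "grip": 0},
    {"dx": 0, "dy": 0, "dz": 0.5, "rx": 0, "ry": 0, "rz": 0, "grip": 0},
    {"dx": 0, "dy": 0, "dz": 0, "rx": 0, "ry": 0, "rz": 0, "grip": 0},
    {"dx": 0, "dy": 0, "dz": 0, "rx": 0, "ry": 0, "rz": 0, "grip": 0},
  ],
)

```text
time_s: 8.43
tcp_pos: [0.4896, 0.2663, 0.1435]
ee_rot: [0.0, 0.148, 0.989, 0.0]
ft_force: [-1.6, -0.5, 6.3]
width: 0.248
gripper_force: 30.0
```

play_rows(
  plan=[
    {"dx": 0, "dy": 0, "dz": 0.7, "rx": 0, "ry": 0, "rz": 0, "grip": 0},
    {"dx": 0, "dy": 0, "dz": 0, "rx": 0, "ry": 0, "rz": 0, "grip": 0},
    {"dx": 0, "dy": 0, "dz": 0, "rx": 0, "ry": 0, "rz": 0, "grip": 0},
  ],
)

```text
time_s: 8.8
tcp_pos: [0.4897, 0.2663, 0.1434]
ee_rot: [0.0, 0.148, 0.989, 0.0]
ft_force: [-1.9, -1.0, 7.5]
width: 0.247
gripper_force: 30.0
```

play_rows(
  plan=[
    {"dx": 0, "dy": 0, "dz": 1, "rx": 0, "ry": 0, "rz": 0, "grip": 0},
    {"dx": 0, "dy": 0, "dz": 0, "rx": 0, "ry": 0, "rz": 0, "grip": 0},
    {"dx": 0, "dy": 0, "dz": 0, "rx": 0, "ry": 0, "rz": 0, "grip": 0},
    {"dx": 0, "dy": 0, "dz": 0, "rx": 0, "ry": 0, "rz": 0, "grip": 0},
  ],
)

```text
time_s: 9.3
tcp_pos: [0.4896, 0.2663, 0.1432]
ee_rot: [0.001, 0.148, 0.989, 0.0]
ft_force: [-3.4, -1.3, 11.6]
width: 0.25
gripper_force: 30.0
```

The hard stop is reached: force has risen to 11.6 N without travel, and the tip is at about 30 mm. A hold check comes next, then I'll hand in.

play_rows(
  plan=[
    {"dx": 0, "dy": 0, "dz": 0.3, "rx": 0, "ry": 0, "rz": 0, "grip": 0},
    {"dx": 0, "dy": 0, "dz": 0, "rx": 0, "ry": 0, "rz": 0, "grip": 0},
    {"dx": 0, "dy": 0, "dz": 0, "rx": 0, "ry": 0, "rz": 0, "grip": 0},
    {"dx": 0, "dy": 0, "dz": 0, "rx": 0, "ry": 0, "rz": 0, "grip": 0},
    {"dx": 0, "dy": 0, "dz": 0, "rx": 0, "ry": 0, "rz": 0, "grip": 0},
    {"dx": 0, "dy": 0, "dz": 0, "rx": 0, "ry": 0, "rz": 0, "grip": 0},
  ],
)

```text
time_s: 10.05
tcp_pos: [0.4897, 0.2663, 0.1432]
ee_rot: [0.001, 0.148, 0.989, 0.0]
ft_force: [-2.5, -2.5, 12.7]
width: 0.25
gripper_force: 30.0
```

```bash
python3 -c "
from h import *
snap('side','s7',(190,90,270,180),6)"
```

```text
(no output)
```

View pics/s7.png

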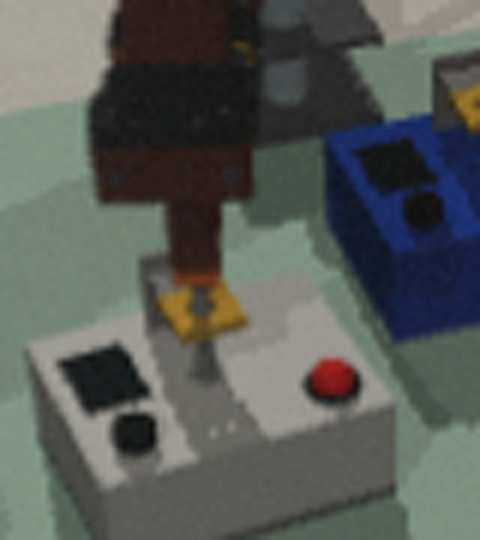

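The rod is upright through the tab at crop (203,300) and into the lid hole at (203,370). The handle is just above the tab and the push is steady.

```bash
python3 -c "
from h import *
print(arm.close_job())"
```

```text
the job is handed in; nothing more can be done
None
```

I handed in the job at about 10 s, with the gripped stylus through the red-lamp controller's eyelet and lid hole, holding its reset button against the hard stop at about 12 N.

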